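# Read the stock tin at the jeweller's bench

## Task

Book the large stock tin in at the code reader: first slide the dust shutter fully off the reader's window, then push the tin fully home into the roller cradle and turn it (its stub can be pushed round) until its label squarely faces the reader window. Only then press the read button on top of the reader all the way down, and let go. Leave the tin upright and home with its label to the window and the shutter open, and do not disturb the other things on the bench.

Things in the scene. Friction and masses are not known exactly. Their poses are not given: they have to be found in the camera images.
- tin: the stock tin: plain aluminium cylinder 90 mm in diameter (too wide to grasp), 45 mm tall with a flat lid, about 0.45 kg (varies by 30 %), loose on the bench. Origin: centre of its underside, z up. Its own +x points out through the middle of its one white paper label; its stub is towards its own +y (seen from above, a quarter turn anticlockwise from the label).
- tin_label (a point): middle of the label, on the tin's side wall (45 mm from the axis, 16 mm above the underside); the label is 50 mm wide, 20 mm tall
- tin_stub (a point): centre of the top of the stub: a fixed upright round pin 12 mm in diameter rising 20 mm above the lid, 37 mm from the tin's axis; its top is 65 mm above the bench. Pushing it round turns the whole tin.
- reader: the code reader, fixed: a low roller cradle with a grey scanner box at its +x side. Origin: on the bench, where the centre of the tin's underside lies when home. The tin is pushed in along the reader's own +y until it rests on the two back rollers. The window faces -x, so the label must face the reader's own +x; the stub then points to the reader's +y.
- cradle_mouth (a point): on the bench in the middle of the cradle's mouth, at x = 0, y = -115 mm in the reader's frame, at the ends of the flared guides. Behind the flares two guide rails, 97 mm apart, 18 mm tall, run from y = -78 to -22 mm.
- cradle_back (a point): on the bench between the two back rollers, at x = 0, y = 44 mm in the reader's frame. They are free-turning, upright, radius 9 mm, 42 mm tall, centres at x = +-31 mm. A bar 18 mm tall lies behind, y = 58 to 74 mm.
- side_wheel (a point): centre of a small free-turning wheel (radius 9 mm, 31 to 43 mm up) at x = 56 mm, y = 0 in the reader's frame, hung under an arm (top 48 mm up, x = 56 to 68 mm) that reaches over from the back bar; the reader looks under it. Opposite it, at x = -56 mm, stands another roller, 42 mm tall. The tin passes between them with 2 mm clearance each side.
- window (a point): middle of the reader's window, 22 mm up on the box's -x face, 82 mm from the seat's centre. The scanner box spans x = 82 to 162 mm, y = -53 to 97 mm in the reader's frame and is 95 mm tall.
- shutter (a joint): slide of the dust shutter, a thin steel plate in front of the window: 0 m = window covered, 0.06 m = fully open (end stop); it opens along the reader's +y, with about 1.2 N of friction, and stays where left
- shutter_tab (a point): centre of the top of the shutter's black tab, which stands above the scanner box's front edge, 122 mm above the bench; the tab is 14 mm (x) by 30 mm (y, the sliding direction), 24 mm tall. At joint value q it lies at x = 78 mm, y = q, in the reader's frame. Push its end face.
- read_button (a joint): press of the read button, 0 = up, 0.006 m = fully down; a spring, about 5 N when fully down
- read_button_top (a point): top centre of the white round read button, 28 mm in diameter, on top of the scanner box at x = 125, y = -20 mm in the reader's frame; it is pressed straight down
- small_tin: small lidded aluminium tin, 60 mm across, 50 mm tall, no stub; leave it alone
- brick_low: lower soldering brick, 110 x 150 x 35 mm; leave it alone
- brick_top: upper soldering brick, 90 x 130 x 28 mm, lying on the lower; leave it alone
- hammer: small hammer lying on the bench; leave it alone
- mandrel_stand: steel ring cone on a round foot, 56 mm across, 86 mm tall; leave it alone
- bangle: brass bangle lying flat, 64 mm across, 8 mm thick; leave it alone
- pickle_dish: white ceramic dish, 80 mm across, 30 mm tall; leave it alone
There are look-alikes about, which are no part of the job. What is shaped like the tin but black or orange is not meant.

How it is judged:
On the way, in this order (a step that is already met when the one before it is completed fails the run):
1. the shutter is slid open (at least 50 of 60 mm) (value of joint shutter above 0.05 m), for 0.1 s.
2. with the shutter open, the tin stands home in the cradle with its label facing the window (y of tin in the frame of reader above -0.006 m and x of tin in the frame of reader between -0.007 and 0.007 m and angle between tin's own z axis and vertical below 0.08 rad and angle between the x axis of tin and the x axis of reader, either way round below 0.2 rad and x of tin_label in the frame of reader above 0.02 m and value of joint shutter above 0.05 m), for 0.2 s.
3. the read button is pressed down (at least 4.5 of 6 mm) with the tin still home and facing (all of step 2 and value of joint read_button above 0.0045 m), for 0.05 s.
At the end, for the whole second after the job is handed in: The shutter is open by at least 50 mm; the tin stands upright (within 0.08 rad) and at rest in the cradle, within 7 mm sideways and no more than 6 mm short of home, its label facing the window within 0.2 rad; the button is released (all of step 2 and value of joint read_button below 0.002 m and linear speed of tin below 0.02 m/s and angular speed of tin below 0.1 rad/s); the robot touches nothing.
It fails at once if the read button is pressed before the shutter is open and the tin is home with its label facing the window (value of joint read_button above 0.0045 m and not (y of tin in the frame of reader above -0.006 m and x of tin in the frame of reader between -0.007 and 0.007 m and angle between tin's own z axis and vertical below 0.08 rad and angle between the x axis of tin and the x axis of reader, either way round below 0.2 rad and x of tin_label in the frame of reader above 0.02 m and value of joint shutter above 0.05 m)).
It fails at once if one of the other things on the bench is moved by more than 20 mm (distance of any of small_tin, brick_low, brick_top, hammer, mandrel_stand, bangle, pickle_dish from where it was at the start of the episode above 0.02 m).
It also fails if it takes over 72 s, if anything falls off the work surface, if the arm or the gripper's body presses on something with over 40 N, if the wrist force passes 120 N, or if a joint passes its speed limit or range.

## Robot

A 6-joint arm with a two-finger parallel gripper is mounted at the origin on the work surface. World frame = base frame: x ahead of the robot, y to its left, z up, the work surface at z = 0. Lengths are in m, angles in rad, forces in N, time in s.
With the tool pointing down it reaches from about 0.3 to 0.875 m from the base axis. Payload 6.4 kg.
Tool frame: the origin (TCP) lies midway between the tips of the shut fingers; the grasp point (between the pads) lies 19 mm behind it; z points along the fingers, y is the line along which they close (so a half turn about z gives the same grasp; the last joint's range is limited). The gripper opens to 85 mm and grips with 20 to 120 N. Pads are 22 mm wide; open, the fingers measure 114 mm over their backs; the gripper's body (76 mm by 85 mm) begins 54 mm behind the grasp point. The pads swing forward as they close: fully open they stand 13 mm farther back than shut.
Start: joints at [-0.206, 0.181, 1.607, -0, 1.354, -0.206], TCP at [0.575, 0, 0.231] pointing down, gripper open.
Joint ranges: [-2.99, 2.99], [-0.89, 2.07], [0.3, 2.58], [-1.14, 4.28], [0, 2.63], [-3.12, 3.12]. Speed limits (rad/s): [2.57, 2.57, 3.01, 3.14, 3.14, 3.14].

## Interface

Orientations are given as a unit quaternion [w, x, y, z].
In Python, from bench import * gives the robot as it stands.
- The arm moves only by the tool play_rows, never from a script. Its argument "plan" is a list of rows, each a list of 3 entries, a list of its own where there are three numbers: the finger opening in mm, from 0 to 85.4, then the shift along the tool's x, y, z normalised to -1 to 1, where 1 is 40 cm, then the turn about the tool's z normalised to -1 to 1, where 1 is pi rad. A call has 1 to 10 rows; each row is the pose to reach, as a shift and turn from the pose commanded when the call began, along the tool's axes at that moment, turning the shorter way round; what a row does not reach only later rows make up. A row lasts 1/10 s, in which the tool goes at most 50 mm and 8.59 degrees, less where a joint would pass 70% of its speed; a pose out of reach is approached as far as the arm can. A call with a number of a shift or a turn outside -1 to 1 is refused whole. A call with a gripper value outside its range is refused whole. The fingers move at their own pace and stop on an object; the grip force is fixed at half the most. Time passes only in rows, so rows that repeat a pose let the fingers close. It gives the time, the measured TCP pose, the force, the opening and the grip force at its end, in the units of the state.
- get_obs(): the state, without advancing time (a new reading comes with each control period).
- camera(name): name is "scene" or "side" or "wrist"; returns a dict with "image" (420x560x3 uint8, red, green, blue), "range_z" (420x560 float32, m along the optical axis (not along the pixel's ray), 0 where there is no reading), "intrinsics" (3x3 intrinsics, pixels), "k1" (the pictures are not rectified: a ray, as slopes to the right and down, at radius r is drawn at 1 + k1 r^2 times it, then the intrinsics apply), "rvec" (rotation vector, rad) and "tvec" (3), from world to camera coordinates, as OpenCV has them; the wrist camera has in their place "T_tool_cam" (4x4, takes a point from camera to tool coordinates, whose origin is the TCP and whose axes are the flange's). Camera axes: x right, y down, z forward; pixel columns grow to the right and rows downward; lengths in m; the calibration is good to about 2 mm. A picture is of the moment at which its call begins: read the wrist's pose just before it.
- hand_in(): hands the job in; it is judged then, once.
Trained networks look in a picture, given as the dict that the camera call returned (one of the last four; its "shot" number tells which), for a name from the list of things; names that differ only in an ending like _2 or _b are one class to them, and where a whole thing is asked for, a point or a joint stands for the part that bears it (a point fixed in the world has none). Each returns a list of dicts, best first, with "conf" (0 to 1); they miss things now and then, are a little off and sometimes report something else, mostly with a low value. They report only what shows in the picture. A call takes as long as a camera call. They do not tell look-alikes from the thing itself.
- search_frame(picture, label): "rect" ([centre column, centre row, width, height] in pixels, round what is visible of it).
- masks_of(picture, label): "mask" (420x560 bool, what is visible of it) and "rect" ([centre column, centre row, width, height] in pixels, round what is visible of it).
The state is a dict: "time_s": time; "q": joint angles; "dq": joint speeds; "joint_efforts": joint torques, N m; "eef_pos": TCP position; "eef_rot": TCP orientation; "wrist_force": force on the tool from outside, world axes, zero at the start; "torque": the same for the moment, N m; "opening": opening from 0.0 (shut) to 1.0 (fully open); "grasp_force": force on a finger pad.
Only numpy, scipy, OpenCV 4.12 (cv2) and the standard library are available. Lean on these libraries where they do the work, as an engineer would, in place of code of your own. Each camera call takes 0.05 s, during which the arm holds its last target. There are 200 camera calls.

## Working session

There is one attempt and no reset: what is moved stays moved. The work goes in short steps, Python scripts to look and compute and a tool call to move; the robot and the scene stay as the last step left them, time stands still between calls to the robot, and variables do not carry over. Pictures are saved under pics/ and viewed, at most 10 in all, crops included, and the job is handed in when it is done.

Besides the shell and the picture viewer there is one more tool, called after "Call:" by a JSON object that holds its "method" and its "body". play_rows: Moves the arm, as the interface text tells. Its arguments: {"type":"object","properties":{"plan":{"type":"array","items":{"type":"array"}}},"required":["plan"]}

```bash
mkdir -p pics; ls; cat > h.py <<'E'
from bench import *
import numpy as np, cv2
from scipy.spatial.transform import Rotation as R
def pose(c,obs=None):
    if 'rvec' in c:
        Rm=cv2.Rodrigues(np.array(c['rvec'],float))[0]; t=np.array(c['tvec'],float).ravel()
        return Rm.T, -Rm.T@t
    q=obs['eef_rot']; Rt=R.from_quat([q[1],q[2],q[3],q[0]]).as_matrix()
    T=np.array(c['T_tool_cam']); return Rt@T[:3,:3], Rt@T[:3,3]+np.array(obs['eef_pos'])
def slopes(c,uv):
    K=np.array(c['intrinsics']); uv=np.atleast_2d(uv).astype(float)
    d=np.c_[(uv[:,0]-K[0,2])/K[0,0],(uv[:,1]-K[1,2])/K[1,1]]; s=d.copy()
    for _ in range(10): s=d/(1+c['k1']*(s**2).sum(1,keepdims=True))
    return s
def pts(c,uv,obs=None,z=None):
    """world points by range (z None) or on plane height z"""
    uv=np.atleast_2d(uv); s=slopes(c,uv); A,o=pose(c,obs); d=np.c_[s,np.ones(len(s))]@A.T
    if z is None:
        r=c['range_z'][np.round(uv[:,1]).astype(int),np.round(uv[:,0]).astype(int)]; return o+d*r[:,None]
    return o+d*((z-o[2])/d[:,2])[:,None]
def cloud(c,obs=None):
    v,u=np.mgrid[0:420,0:560]; p=pts(c,np.c_[u.ravel(),v.ravel()],obs).reshape(420,560,3)
    p[c['range_z']==0]=np.nan; return p
def proj(c,P,obs=None):
    A,o=pose(c,obs); X=(np.atleast_2d(P)-o)@A; s=X[:,:2]/X[:,2:]; s=s*(1+c['k1']*(s**2).sum(1,keepdims=True))
    K=np.array(c['intrinsics']); return np.c_[s[:,0]*K[0,0]+K[0,2],s[:,1]*K[1,1]+K[1,2]]
def save(c,n): cv2.imwrite('pics/'+n,c['image'][:,:,::-1])
E
python3 - <<'E'
from h import *
import pickle
o=get_obs(); print(o)
for n in ['scene','side','wrist']:
    c=camera(n); save(c,n+'0.png'); pickle.dump((c,o),open(n+'0.pkl','wb'))
    for l in ['tin','reader','shutter_tab','read_button_top','tin_stub','tin_label','small_tin','mandrel_stand']:
        r=search_frame(c,l); print(n,l,[(np.round(x['rect']).tolist(),round(x['conf'],2)) for x in r[:4]])
a=cv2.imread('pics/scene0.png');b=cv2.imread('pics/side0.png')
E
```

```text
pics
{'time_s': 0.0, 'q': array([-2.06295712e-01,  1.81556845e-01,  1.60800613e+00, -1.35771105e-05,
        1.35381862e+00, -2.06301862e-01]), 'dq': array([ 0.0004124 , -0.00104292, -0.00098264,  0.00029276,  0.00062646,
        0.00075226]), 'joint_efforts': array([ 3.41415571e-04, -4.44869328e+01, -3.51340663e+01, -2.51131587e-04,
        9.11703974e-03,  3.43231875e-05]), 'eef_pos': array([5.74440386e-01, 1.32763404e-04, 2.30376188e-01]), 'eef_rot': array([-7.45004478e-04,  7.07103286e-01,  7.07109710e-01, -4.95064274e-04]), 'wrist_force': array([ 0.12450736,  0.0817868 , -0.31602428]), 'torque': array([ 0.01042616, -0.05595266, -0.05202378]), 'grasp_force': 0.0, 'opening': 1.0002301190623066}
scene tin [([221.0, 203.0, 29.0, 35.0], 0.95), ([273.0, 177.0, 27.0, 33.0], 0.88), ([238.0, 163.0, 29.0, 30.0], 0.85), ([249.0, 264.0, 39.0, 34.0], 0.74)]
scene reader [([304.0, 245.0, 71.0, 83.0], 0.6)]
scene shutter_tab [([309.0, 234.0, 19.0, 13.0], 0.71), ([397.0, 286.0, 22.0, 24.0], 0.63), ([152.0, 187.0, 24.0, 23.0], 0.39)]
scene read_button_top []
scene tin_stub [([220.0, 205.0, 29.0,
[... 1437 characters left out ...]
.0, 189.0, 104.0, 100.0], 0.59), ([222.0, 320.0, 84.0, 100.0], 0.56)]
wrist reader [([264.0, 90.0, 290.0, 177.0], 0.81)]
wrist shutter_tab [([290.0, 38.0, 26.0, 76.0], 0.93), ([372.0, 378.0, 18.0, 14.0], 0.2)]
wrist read_button_top [([363.0, 51.0, 42.0, 42.0], 0.63), ([221.0, 322.0, 87.0, 100.0], 0.63)]
wrist tin_stub [([384.0, 187.0, 107.0, 100.0], 0.95), ([76.0, 224.0, 113.0, 90.0], 0.93), ([79.0, 305.0, 90.0, 55.0], 0.92), ([224.0, 320.0, 89.0, 101.0], 0.64)]
wrist tin_label [([383.0, 187.0, 108.0, 98.0], 0.96), ([222.0, 319.0, 90.0, 99.0], 0.83), ([78.0, 308.0, 87.0, 53.0], 0.63)]
wrist small_tin [([426.0, 271.0, 66.0, 52.0], 0.89)]
wrist mandrel_stand [([294.0, 38.0, 28.0, 75.0], 0.29)]
```

View pics/scene0.png

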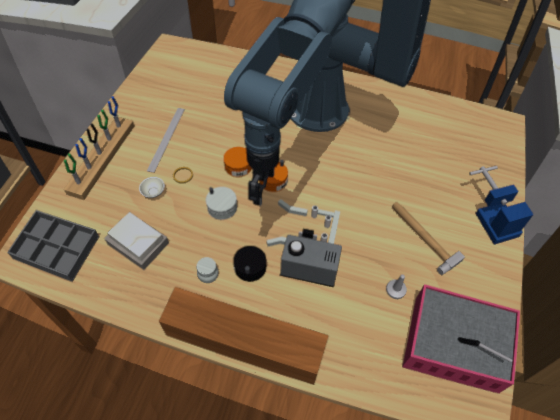

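View pics/side0.png

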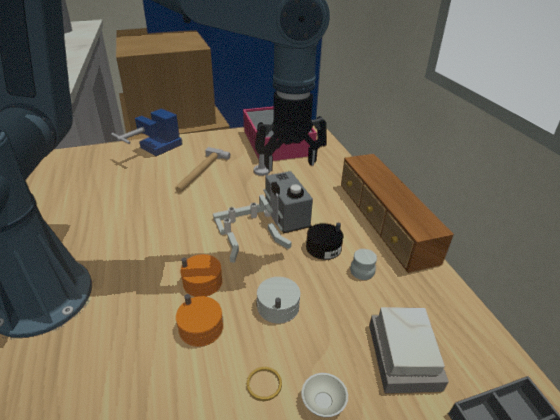

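Scene: the aluminium tin is at (221,203), in the side view at (278,299). The reader is at scene (310,245), with its mouth facing the tin. The black tin (249,263) and two orange ones are look-alikes.

View pics/wrist0.png

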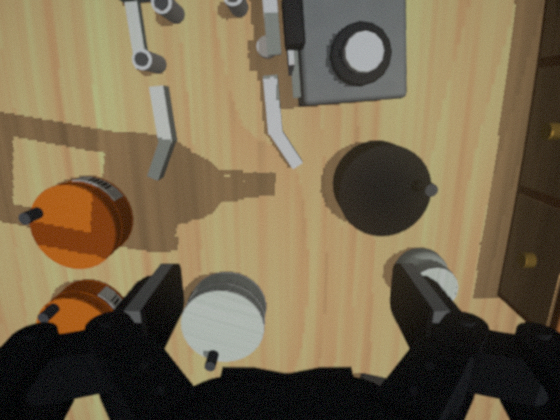

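```bash
python3 - <<'E'
from h import *
import pickle
for n in ['scene','side','wrist']:
    c,o=pickle.load(open(n+'0.pkl','rb')); P=cloud(c,o)
    A,oo=pose(c,o); print(n,'cam',oo.round(3),(c['range_z']>0).mean())
    z=P[:,:,2]; reg={'scene':(slice(180,300),slice(180,360)),'side':(slice(150,350),slice(180,360)),'wrist':(slice(0,420),slice(0,560))}[n]
    Q=P[reg].reshape(-1,3)
    for nm,lo,hi in [('box',.085,.1),('btn',.1,.112),('tab',.115,.13),('lid',.04,.05)]:
        m=(Q[:,2]>lo)&(Q[:,2]<hi)&(Q[:,0]>.3)&(np.abs(Q[:,1])<.3)
        if m.sum()<4: continue
        xy=Q[m]; k=cv2.connectedComponents
        # cluster on 5 mm grid
        g=np.zeros((160,160),np.uint8); ij=((xy[:,:2]-[.3,-.4])/.005).astype(int); ok=(ij>=0).all(1)&(ij<160).all(1); g[ij[ok,0],ij[ok,1]]=1
        nl,lab=cv2.connectedComponents(cv2.dilate(g,np.ones((3,3))))
        l=lab[ij[ok,0],ij[ok,1]]; X=xy[ok]
        for i in range(1,nl):
            p=X[l==i]
            if len(p)>25: print(n,nm,len(p),p.mean(0).round(4),p.min(0).round(3),p.max(0).round(3),cv2.minAreaRect(p[:,:2].astype(np.float32)))
E
```

```text
scene cam [1.251 0.249 1.196] 0.995922619047619
scene box 1388 [0.6247 0.1535 0.0948] [0.573 0.069 0.085] [0.668 0.225 0.1  ] ((0.6186107993125916, 0.1467054784297943), (0.09075799584388733, 0.1508554071187973), 4.350435256958008)
scene box 112 [ 0.8395 -0.0988  0.0981] [ 0.831 -0.135  0.092] [ 0.858 -0.05   0.1  ] ((0.8335240483283997, -0.09199976921081543), (0.027560357004404068, 0.08060585707426071), 17.726119995117188)
scene btn 40 [0.5845 0.1258 0.1052] [0.575 0.098 0.1  ] [0.602 0.169 0.112] ((0.5833277106285095, 0.13400089740753174), (0.06985408812761307, 0.02157471515238285), 74.41044616699219)
scene btn 122 [0.6339 0.1064 0.1065] [0.602 0.076 0.1  ] [0.652 0.127 0.112] ((0.6246069073677063, 0.10277624428272247), (0.05403217673301697, 0.04481576755642891), 9.458626747131348)
scene btn 89 [ 0.8426 -0.0997  0.1013] [ 0.832 -0.133  0.1  ] [ 0.858 -0.045  0.105] ((0.8446836471557617, -0.08829359710216522), (0.025537360459566116, 0.08783898502588272), 1.8866368532180786)
scene tab 59 [0.5823 0.1229 0.1203] [0.573 0.108 0.116] [0.59  0.138 0.125] ((0.5818874835968018, 0.12304750084
[... 6429 characters left out ...]
89 0.157 0.05 ] ((0.5675703883171082, 0.11230679601430893), (0.03114541806280613, 0.09143888205289841), 23.45824432373047)
wrist lid 6613 [ 0.6674 -0.0083  0.0433] [ 0.623 -0.055  0.04 ] [0.713 0.036 0.05 ] ((0.6680673956871033, -0.009509079158306122), (0.0889425054192543, 0.09082212299108505), 3.1195783615112305)
wrist lid 670 [ 0.7339 -0.0998  0.0473] [ 0.71  -0.125  0.04 ] [ 0.753 -0.086  0.05 ] ((0.735892653465271, -0.10101635009050369), (0.02069220319390297, 0.05181346833705902), 51.20454788208008)
wrist lid 1540 [ 0.8247 -0.0254  0.045 ] [ 0.814 -0.148  0.04 ] [0.831 0.098 0.05 ] ((0.822248637676239, -0.025331445038318634), (0.24628610908985138, 0.016915971413254738), 89.9918212890625)
```

Wrist view: the aluminium tin's lid is at (224,325) with its stub at (211,360). The tab is at (292,22) and the button at (363,50). The clouds agree on a reader origin near (0.501, 0.117) with yaw about +4.4°. I'll open the shutter first.

Call:
{"method": "play_rows", "body": {"plan": [[0, [0.1, 0.005, 0.1], -0.0244], [0, [0.187, 0.0103, 0.2], -0.0244], [0, [0.187, 0.0103, 0.2], -0.0244], [0, [0.187, 0.0103, 0.306], -0.0244], [0, [0.187, 0.0103, 0.306], -0.0244], [0, [0.187, 0.0103, 0.306], -0.0244], [0, [0.187, 0.0103, 0.306], -0.0244]]}}

```text
time_s: 2.05
eef_pos: [0.5807, 0.0742, 0.1112]
eef_rot: [0.001, 0.68, 0.733, 0.001]
wrist_force: [1.4, 0.7, -0.1]
opening: -0.003
grasp_force: 0.0
```

```bash
cat > rd.py <<'E'
from h import *
O=np.array([.5010,.1171]); yw=.0768
B=np.array([[np.cos(yw),-np.sin(yw)],[np.sin(yw),np.cos(yw)]])
def tor(p): return (np.asarray(p)[...,:2]-O)@B
def tow(r): return O+B@np.array(r)
def st():
    o=get_obs(); q=o['eef_rot']; M=R.from_quat([q[1],q[2],q[3],q[0]]).as_matrix()
    print('t',round(o['time_s'],2),'tcp',o['eef_pos'].round(4),'rd',(tor(o['eef_pos'])*1e3).round(1),'toolx yaw',np.degrees(np.arctan2(M[1,0],M[0,0])).round(2),'F',o['wrist_force'].round(1),'open',round(o['opening'],3),'q6',o['q'][5].round(2),'g',o['grasp_force'])
    return o,M
E
python3 -c "
from rd import *
o,M=st(); print(M.round(3))"
```

```text
t 2.05 tcp [0.5807 0.0742 0.1112] rd [ 76.2 -48.9] toolx yaw 94.35 F [ 1.4  0.7 -0.1] open -0.003 q6 -0.15 g 0.0
[[-0.076  0.997  0.003]
 [ 0.997  0.076 -0.   ]
 [-0.001  0.003 -1.   ]]
```

Call:
{"method": "play_rows", "body": {"plan": [[0, [0.03, 0, 0], 0], [0, [0.06, 0, 0], 0], [0, [0.08, 0, 0], 0], [0, [0.1, 0, 0], 0], [0, [0.12, 0, 0], 0], [0, [0.14, 0, 0], 0], [0, [0.16, 0, 0], 0], [0, [0.18, 0, 0], 0], [0, [0.195, 0, 0], 0], [0, [0.195, 0, 0], 0]]}}

```text
time_s: 3.05
eef_pos: [0.5728, 0.1536, 0.1087]
eef_rot: [-0.0, 0.679, 0.734, 0.0]
wrist_force: [0.8, -0.9, 0.8]
opening: 0.0
grasp_force: 0.0
```

Call:
{"method": "play_rows", "body": {"plan": [[0, [0.005, 0, 0], 0], [0, [0.01, 0, 0], 0], [0, [0.015, 0, 0], 0], [0, [0.015, 0, 0], 0]]}}

```text
time_s: 3.45
eef_pos: [0.5727, 0.1561, 0.1087]
eef_rot: [0.001, 0.68, 0.734, -0.002]
wrist_force: [0.2, -10.3, 0.8]
opening: -0.004
grasp_force: 5.0
```

```bash
python3 -c "
from rd import *
o,M=st()
for n in ['side','scene']:
    c=camera(n); P=cloud(c,o).reshape(-1,3)
    r=tor(P); m=(P[:,2]>.114)&(P[:,2]<.126)&(np.abs(r[:,0]-.078)<.014)&(r[:,1]>-.03)&(r[:,1]<.12)
    print(n,m.sum(),r[m].min(0),r[m].max(0)); save(c,n+'1.png')
"
```

```text
t 3.45 tcp [0.5727 0.1561 0.1087] rd [74.5 33.3] toolx yaw 94.37 F [  0.2 -10.3   0.8] open -0.004 q6 -0.01 g 5.009629142732592
side 34 [0.06462387 0.01896726] [0.08810044 0.02720083]
scene 65 [0.06914481 0.04352698] [0.08647851 0.07281223]
```

```bash
cat > tin.py <<'E'
from rd import *
def tin(c,o,g):
    P=cloud(c,o).reshape(-1,3); d=np.linalg.norm(P[:,:2]-g,axis=1)
    L=P[(d<.06)&(abs(P[:,2]-.0445)<.004)]
    (cx,cy),r=cv2.minEnclosingCircle(L[:,:2].astype(np.float32)); cc=np.array([cx,cy])
    d=np.linalg.norm(P[:,:2]-cc,axis=1)
    S=P[(d<.048)&(P[:,2]>.061)&(P[:,2]<.068)]; s=np.median(S[:,:2],axis=0) if len(S) else np.array([np.nan]*2)
    mr=cv2.minAreaRect(L[:,:2].astype(np.float32))[0]
    v=s-cc; print('centre',cc.round(4),'r',round(r,4),'rect c',np.round(mr,4),'stub',s.round(4),len(S),'dist',np.linalg.norm(v).round(4),'stub yaw',np.degrees(np.arctan2(v[1],v[0])).round(1),'| rd centre',(tor(cc)*1e3).round(1),'rd stub',(tor(s)*1e3).round(1))
    return cc,s
E
python3 - <<'E'
from tin import *
import pickle
for n in ['scene','side','wrist']:
    c,o=pickle.load(open(n+'0.pkl','rb')); print(n); tin(c,o,np.array([.504,-.160]))
c=camera('side'); tin(c,None,np.array([.504,-.160]))
E
```

```text
scene
centre [ 0.5063 -0.1613] r 0.0473 rect c [ 0.5064 -0.1617] stub [ 0.4949 -0.1942] 10 dist 0.0348 stub yaw -109.1 | rd centre [ -16.1 -278. ] rd stub [ -29.9 -310. ]
side
centre [ 0.5043 -0.1617] r 0.0464 rect c [ 0.5048 -0.1626] stub [ 0.4921 -0.1983] 34 dist 0.0386 stub yaw -108.4 | rd centre [ -18.1 -278.2] rd stub [ -33.1 -313.8]
wrist
centre [ 0.5037 -0.16  ] r 0.0462 rect c [ 0.5042 -0.1597] stub [ 0.4923 -0.1945] 107 dist 0.0364 stub yaw -108.4 | rd centre [ -18.5 -276.5] rd stub [ -32.6 -310. ]
centre [ 0.5046 -0.1617] r 0.0466 rect c [ 0.5043 -0.1621] stub [ 0.4923 -0.1979] 35 dist 0.0382 stub yaw -108.8 | rd centre [ -17.8 -278.3] rd stub [ -32.9 -313.4]
```

Call:
{"method": "play_rows", "body": {"plan": [[0, [-0.02, 0, 0], 0], [0, [-0.04, 0, -0.1], 0], [0, [-0.15, -0.03, -0.2], 0], [20, [-0.27, -0.06, -0.25], 0], [30, [-0.4, -0.1, -0.25], 0], [30, [-0.52, -0.13, -0.25], 0], [30, [-0.64, -0.15, -0.25], 0], [30, [-0.7, -0.15, -0.25], 0], [30, [-0.7, -0.15, -0.25], 0]]}}

```text
time_s: 4.5
eef_pos: [0.5342, -0.13, 0.2092]
eef_rot: [0.001, 0.682, 0.732, -0.0]
wrist_force: [-0.0, 0.4, -0.0]
opening: 0.35
grasp_force: 0.0
```

```bash
python3 - <<'E'
from tin import *
o,M=st(); c=camera('wrist'); tin(c,o,np.array([.504,-.160])); save(c,'w2.png')
E
```

```text
t 4.5 tcp [ 0.5342 -0.13    0.2092] rd [  14.1 -248.9] toolx yaw 94.07 F [-0.   0.4 -0. ] open 0.35 q6 -0.53 g 0.0
centre [ 0.5049 -0.1608] r 0.0458 rect c [ 0.5051 -0.1594] stub [ 0.4897 -0.1935] 35 dist 0.036 stub yaw -115.0 | rd centre [ -17.4 -277.4] rd stub [ -35.1 -308.8]
```

Call:
{"method": "play_rows", "body": {"plan": [[30, [-0.04, -0.03, 0.05], -0.05], [30, [-0.08, -0.06, 0.1], -0.1], [30, [-0.12, -0.09, 0.15], -0.15], [30, [-0.157, -0.116, 0.2], -0.2], [30, [-0.157, -0.116, 0.25], -0.25], [30, [-0.157, -0.116, 0.27], -0.3], [30, [-0.157, -0.116, 0.27], -0.35], [30, [-0.157, -0.116, 0.27], -0.372], [30, [-0.157, -0.116, 0.27], -0.372], [30, [-0.157, -0.116, 0.27], -0.372]]}}

```text
time_s: 5.55
eef_pos: [0.4931, -0.1905, 0.1009]
eef_rot: [0.0, 0.163, 0.987, 0.0]
wrist_force: [-0.4, -0.3, 0.4]
opening: 0.35
grasp_force: 0.0
```

```bash
cat > go.py <<'E'
from rd import *
def go(t,yaw=None,world=True):
    "print tool shift/0.4 to reach world target xyz & turn"
    o,M=st(); d=M.T@(np.array(t)-o['eef_pos'])
    s='shift %s'%(d/.4).round(4)
    if yaw is not None:
        cur=np.degrees(np.arctan2(M[1,0],M[0,0])); a=(cur-yaw+180)%360-180; s+=' turn %.4f'%(a/180)
    print(s)
E
python3 - <<'E'
from tin import *
from go import go
go([.4925,-.196,.049],161)
c=camera('side'); tin(c,None,np.array([.504,-.160]))
E
```

```text
t 5.55 tcp [ 0.4931 -0.1905  0.1009] rd [ -31.4 -306.1] toolx yaw 161.23 F [-0.4 -0.3  0.4] open 0.35 q6 -1.84 g 0.0
shift [-0.0029 -0.0137  0.1298] turn 0.0013
centre [ 0.5045 -0.1626] r 0.0464 rect c [ 0.5044 -0.1641] stub [ 0.4928 -0.1982] 33 dist 0.0374 stub yaw -108.2 | rd centre [ -18.  -279.1] rd stub [ -32.4 -313.7]
```

Call:
{"method": "play_rows", "body": {"plan": [[30, [-0.003, -0.014, 0.03], 0], [30, [-0.003, -0.014, 0.07], 0], [30, [-0.003, -0.014, 0.11], 0], [30, [-0.003, -0.014, 0.13], 0], [30, [-0.003, -0.014, 0.13], 0], [0, [-0.003, -0.014, 0.13], 0], [0, [-0.003, -0.014, 0.13], 0], [0, [-0.003, -0.014, 0.13], 0], [0, [-0.003, -0.014, 0.13], 0]]}}

```text
time_s: 6.5
eef_pos: [0.4926, -0.1971, 0.0493]
eef_rot: [0.0, 0.162, 0.987, -0.0]
wrist_force: [0.2, 1.3, -1.5]
opening: 0.109
grasp_force: 58.6
```

```bash
python3 - <<'E'
from tin import *
o,M=st(); 
c=camera('side'); tin(c,None,np.array([.504,-.160])); save(c,'side3.png')
c=camera('wrist'); tin(c,o,np.array([.504,-.160]));save(c,'w3.png')
E
```

```text
t 6.5 tcp [ 0.4926 -0.1971  0.0493] rd [ -32.5 -312.6] toolx yaw 161.35 F [ 0.2  1.3 -1.5] open 0.109 q6 -1.85 g 58.642516136169434
centre [ 0.5039 -0.1636] r 0.0471 rect c [ 0.5037 -0.1668] stub [ 0.4961 -0.2085] 5 dist 0.0456 stub yaw -99.8 | rd centre [ -18.6 -280.1] rd stub [ -29.8 -324.3]
centre [ 0.5048 -0.1618] r 0.0458 rect c [ 0.4978 -0.1592] stub [ 0.4906 -0.1955] 1039 dist 0.0366 stub yaw -112.7 | rd centre [ -17.6 -278.4] rd stub [ -34.3 -310.9]
```

View pics/side3.png

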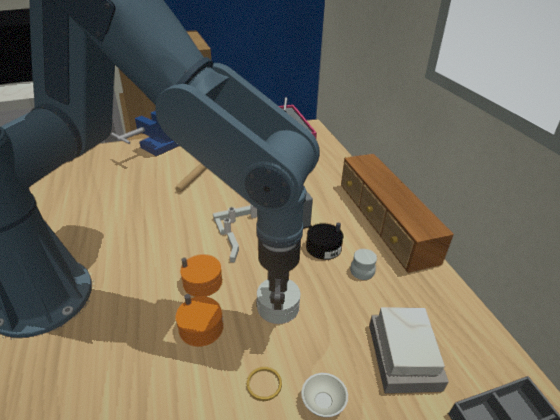

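```bash
python3 - <<'E'
from rd import *
o,M=st(); y0=161.35; c0=np.array([.5044,-.162]); c1=tow([0,-.165]); p0=o['eef_pos']
def rows(a,b,n=20):
    def tp(k):
        f=k/n; y=np.radians(y0-156.95*f); c=c0+(c1-c0)*f; s=y-3*np.pi/2; return y,np.r_[c+.037*np.array([np.cos(s),np.sin(s)]),p0[2]+.0007]
    ya,pa=tp(a); T=np.array([[np.cos(ya),np.sin(ya),0],[np.sin(ya),-np.cos(ya),0],[0,0,-1]])
    for k in range(a+1,b+1):
        y,p=tp(k); print([0,(T.T@(p-pa)/.4).round(3).tolist(),round((ya-y)/np.pi,4)],end=', ')
    print()
print(c1); rows(0,10); rows(10,20)
E
```

```text
t 6.6 tcp [ 0.4925 -0.1971  0.0493] rd [ -32.6 -312.7] toolx yaw 161.35 F [0.5 1.6 1.4] open 0.109 q6 -1.85 g 58.713324666023254
[ 0.51365955 -0.04741363]
[0, [0.016, 0.015, 0.0], np.float64(0.0436)], [0, [0.032, 0.031, 0.0], np.float64(0.0872)], [0, [0.047, 0.05, 0.0], np.float64(0.1308)], [0, [0.062, 0.069, 0.0], np.float64(0.1744)], [0, [0.076, 0.091, 0.0], np.float64(0.218)], [0, [0.089, 0.113, 0.0], np.float64(0.2616)], [0, [0.1, 0.137, 0.0], np.float64(0.3052)], [0, [0.11, 0.162, 0.0], np.float64(0.3488)], [0, [0.119, 0.187, 0.0], np.float64(0.3924)], [0, [0.125, 0.213, 0.0], np.float64(0.436)], 
[0, [0.027, 0.0, 0.0], np.float64(0.0436)], [0, [0.054, 0.002, 0.0], np.float64(0.0872)], [0, [0.08, 0.006, 0.0], np.float64(0.1308)], [0, [0.106, 0.011, 0.0], np.float64(0.1744)], [0, [0.13, 0.018, 0.0], np.float64(0.218)], [0, [0.154, 0.026, 0.0], np.float64(0.2616)], [0, [0.176, 0.035, 0.0], np.float64(0.3052)], [0, [0.197, 0.045, 0.0], np.float64(0.3488)], [0, [0.216, 0.056, 0.0], np.float64(0.3924)], [0, [0.234, 0.068, 0.0], np.float64(0.436)],
```

Call:
{"method": "play_rows", "body": {"plan": [[0, [0.016, 0.015, 0], 0.0436], [0, [0.032, 0.031, 0], 0.0872], [0, [0.047, 0.05, 0], 0.1308], [0, [0.062, 0.069, 0], 0.1744], [0, [0.076, 0.091, 0], 0.218], [0, [0.089, 0.113, 0], 0.2616], [0, [0.1, 0.137, 0], 0.3052], [0, [0.11, 0.162, 0], 0.3488], [0, [0.119, 0.187, 0], 0.3924], [0, [0.125, 0.213, 0], 0.436]]}}

```text
time_s: 7.6
eef_pos: [0.472, -0.1009, 0.0493]
eef_rot: [0.001, 0.752, 0.66, -0.001]
wrist_force: [-0.8, -1.6, -1.7]
opening: 0.107
grasp_force: 58.5
```

Call:
{"method": "play_rows", "body": {"plan": [[0, [0.027, 0, 0], 0.0436], [0, [0.054, 0.002, 0], 0.0872], [0, [0.08, 0.006, 0], 0.1308], [0, [0.106, 0.011, 0], 0.1744], [0, [0.13, 0.018, 0], 0.218], [0, [0.154, 0.026, 0], 0.2616], [0, [0.176, 0.035, 0], 0.3052], [0, [0.197, 0.045, 0], 0.3488], [0, [0.216, 0.056, 0], 0.3924], [0, [0.234, 0.068, 0], 0.436]]}}

```text
time_s: 8.6
eef_pos: [0.5099, -0.0117, 0.0496]
eef_rot: [0.001, 0.999, 0.036, -0.001]
wrist_force: [-7.0, -4.1, 8.3]
opening: 0.102
grasp_force: 59.9
```

Call:
{"method": "play_rows", "body": {"plan": [[0, [0, 0, 0], 0], [0, [0, 0, 0], 0]]}}

```text
time_s: 8.8
eef_pos: [0.5111, -0.0106, 0.0493]
eef_rot: [-0.0, 0.999, 0.04, 0.0]
wrist_force: [-0.3, 3.2, 3.9]
opening: 0.104
grasp_force: 59.4
```

```bash
python3 - <<'E'
from tin import *
o,M=st(); print('expected tcp',tow([0,-.128]))
g=tow([0,-.165])
for n in ['side','scene','wrist']:
    c=camera(n); tin(c,o,g); save(c,n+'4.png')
E
```

```text
t 8.8 tcp [ 0.5111 -0.0106  0.0493] rd [   0.2 -128.1] toolx yaw 4.56 F [-0.3  3.2  3.9] open 0.104 q6 1.24 g 59.439606070518494
expected tcp [ 0.51082074 -0.0105227 ]
centre [ 0.5128 -0.0482] r 0.0464 rect c [ 0.5125 -0.0491] stub [ 0.5053 -0.0255] 24 dist 0.0239 stub yaw 108.4 | rd centre [  -0.9 -165.7] rd stub [  -6.7 -142.5]
centre [ 0.5156 -0.0483] r 0.0459 rect c [ 0.5177 -0.051 ] stub [ 0.5178 -0.0147] 18 dist 0.0337 stub yaw 86.4 | rd centre [   1.9 -166.1] rd stub [   6.6 -132.7]
centre [ 0.5134 -0.0473] r 0.0459 rect c [ 0.5209 -0.0467] stub [ 0.5151 -0.0112] 1040 dist 0.0361 stub yaw 87.3 | rd centre [  -0.2 -164.9] rd stub [   4.2 -129.1]
```

View pics/wrist4.png

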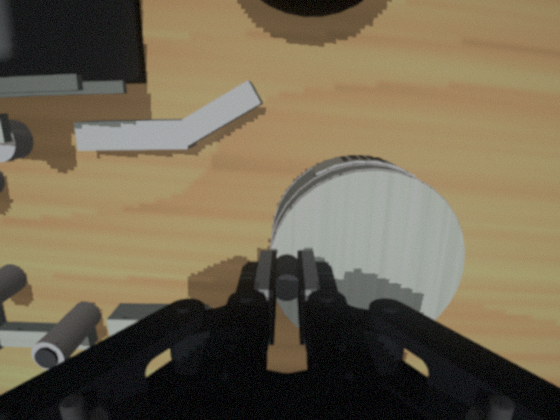

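Wrist view: the tin is centred ahead of the mouth, gripped by the stub, and its label bars show at (365,158), towards reader +x. Next I push it in along reader +y, which is tool −y.

Call:
{"method": "play_rows", "body": {"plan": [[0, [0, -0.03, 0], 0.0009], [0, [0, -0.065, 0], 0.0009], [0, [0, -0.1, 0], 0.0009], [0, [0, -0.135, 0], 0.0009], [0, [0, -0.17, 0], 0.0009], [0, [0, -0.205, 0], 0.0009], [0, [0, -0.24, 0], 0.0009], [0, [0, -0.27, 0], 0.0009], [0, [0, -0.3, 0], 0.0009], [0, [0, -0.3, 0], 0.0009]]}}

```text
time_s: 9.95
eef_pos: [0.502, 0.1097, 0.0493]
eef_rot: [0.0, 0.999, 0.038, 0.001]
wrist_force: [1.7, -0.6, 3.9]
opening: 0.103
grasp_force: 59.6
```

```bash
python3 - <<'E'
from tin import *
o,M=st(); g=tow([0,-.045])
for n in ['side','scene','wrist']:
    c=camera(n); tin(c,o,g)
E
```

```text
t 9.95 tcp [0.502  0.1097 0.0493] rd [ 0.4 -7.4] toolx yaw 4.34 F [ 1.7 -0.6  3.9] open 0.103 q6 1.48 g 59.58220660686493
centre [0.5043 0.071 ] r 0.0463 rect c [0.5032 0.0692] stub [0.4959 0.0949] 19 dist 0.0254 stub yaw 109.3 | rd centre [ -0.2 -46.2] rd stub [ -6.8 -21.7]
centre [0.507  0.0714] r 0.0463 rect c [0.5122 0.0718] stub [0.5087 0.1081] 25 dist 0.0367 stub yaw 87.4 | rd centre [  2.5 -46. ] rd stub [ 7.  -9.6]
centre [0.5049 0.073 ] r 0.0458 rect c [0.5124 0.0733] stub [0.5061 0.1092] 1056 dist 0.0361 stub yaw 88.2 | rd centre [  0.5 -44.2] rd stub [ 4.4 -8.3]
```

Call:
{"method": "play_rows", "body": {"plan": [[0, [0, -0.025, 0], 0], [0, [0, -0.05, 0], 0], [0, [0, -0.075, 0], 0], [0, [0, -0.09, 0], 0], [0, [0, -0.1, 0], 0], [0, [0, -0.107, 0], 0], [0, [0, -0.112, 0], 0], [0, [0, -0.115, 0], 0], [0, [0, -0.115, 0], 0]]}}

```text
time_s: 11.0
eef_pos: [0.4989, 0.153, 0.0494]
eef_rot: [0.001, 0.999, 0.037, 0.001]
wrist_force: [0.9, -7.3, 6.3]
opening: 0.106
grasp_force: 60.1
```

```bash
python3 - <<'E'
from tin import *
o,M=st(); g=tow([0,0])
for n in ['side','scene','wrist']:
    c=camera(n); tin(c,o,g); save(c,n+'6.png')
E
```

```text
t 11.0 tcp [0.4989 0.153  0.0494] rd [ 0.7 35.9] toolx yaw 4.25 F [ 0.9 -7.3  6.3] open 0.106 q6 1.57 g 60.08924603462219
centre [0.5008 0.1175] r 0.0598 rect c [0.5006 0.116 ] stub [0.494 0.136] 22 dist 0.0198 stub yaw 110.3 | rd centre [-0.1  0.4] rd stub [-5.5 19.4]
centre [0.5056 0.1207] r 0.052 rect c [0.5116 0.1146] stub [0.5059 0.1528] 21 dist 0.0322 stub yaw 89.4 | rd centre [4.8 3.2] rd stub [ 7.7 35.3]
centre [0.5056 0.1259] r 0.0565 rect c [0.5141 0.1208] stub [0.504  0.1535] 1194 dist 0.0276 stub yaw 93.4 | rd centre [5.3 8.4] rd stub [ 5.8 36. ]
```

View pics/wrist6.png

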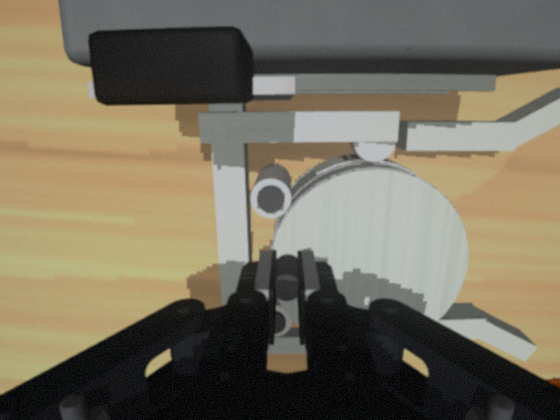

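Wrist view: the tin sits against the back rollers with its label side to the wheel at (372,150), and the contact force is 7 N. I'll release and rise.

Call:
{"method": "play_rows", "body": {"plan": [[30, [0, 0, 0], 0], [30, [0, 0, 0], 0], [30, [0, 0, 0], 0], [30, [0, 0, 0], 0], [30, [0, 0, -0.08], 0], [30, [0, 0, -0.2], 0], [30, [0, 0.05, -0.32], 0], [30, [-0.1, 0.1, -0.42], 0], [30, [-0.1, 0.1, -0.42], 0], [30, [-0.1, 0.1, -0.42], 0]]}}

```text
time_s: 12.15
eef_pos: [0.4614, 0.1116, 0.2182]
eef_rot: [-0.0, 0.999, 0.036, 0.002]
wrist_force: [0.2, 0.3, -0.8]
opening: 0.349
grasp_force: 0.0
```

```bash
python3 - <<'E'
from tin import *
import pickle
def circ(c,o):
    P=cloud(c,o).reshape(-1,3); r=tor(P); 
    m=(abs(P[:,2]-.0445)<.004)&(np.linalg.norm(r,axis=1)<.05)&(abs(r[:,0])<.046)
    S=(P[:,2]>.060)&(P[:,2]<.068)&(np.linalg.norm(r,axis=1)<.05)
    s=np.median(r[S],0) if S.sum() else None
    q=r[m]; print(len(q),'x',q[:,0].min(),q[:,0].max(),'y',q[:,1].min(),q[:,1].max(),'stub rd',s,S.sum())
o,M=st()
for n in ['side','scene','wrist']:
    c=camera(n); circ(c,o); save(c,n+'7.png')
    P=cloud(c,o).reshape(-1,3); r=tor(P); m=(P[:,2]>.116)&(P[:,2]<.126)&(np.abs(r[:,0]-.078)<.012)&(r[:,1]>-.03)&(r[:,1]<.1)
    b=(P[:,2]>.110)&(P[:,2]<.124)&(np.linalg.norm(r-[.125,-.02],axis=1)<.025)
    print(n,'tab',m.sum(),r[m,1].min() if m.any() else 0,r[m,1].max() if m.any() else 0,'btn',np.median(r[b],0),np.median(P[b,2]))
E
```

```text
t 12.15 tcp [0.4614 0.1116 0.2182] rd [-39.9  -2.4] toolx yaw 4.18 F [ 0.2  0.3 -0.8] open 0.349 q6 1.48 g 0.0
602 x -0.045328674414964645 0.04370041171159796 y -0.049267752374216406 0.04300166906589038 stub rd [-0.00101272  0.03206259] 13
side tab 43 0.04156990747448877 0.07350489316198307 btn [ 0.12337316 -0.02624649] 0.11632021646051438
577 x -0.04572860684205219 0.04597396213668517 y -0.04757291175912304 0.0437023983059079 stub rd [0.00242883 0.03548887] 16
scene tab 63 0.04291958932124999 0.07280973682462434 btn [ 0.12983614 -0.02084662] 0.11596262478065866
8115 x -0.045983513818637474 0.045645254436838686 y -0.04774712335235013 0.04478142613163149 stub rd [0.00217591 0.03498393] 158
wrist tab 1239 0.043435968775550435 0.07353580337458825 btn [nan nan] nan
  return _methods._mean(a, axis=axis, dtype=dtype,
  ret = um.true_divide(
  ret = ret.dtype.type(ret / rcount)
```

View pics/wrist7.png

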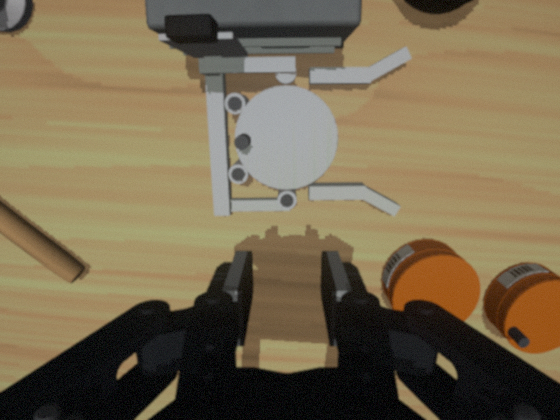

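Wrist view: the tin is home with its stub at (243,142) towards the back rollers, within about 3° of square. The shutter tab is open at (190,28). Now the button.

```bash
python3 - <<'E'
from go import *
go([.627,.1067,.13])
E
```

```text
t 12.3 tcp [0.4607 0.1122 0.2152] rd [-40.6  -1.8] toolx yaw 4.24 F [-0.3 -0.6 -0.2] open 0.349 q6 1.48 g 0.0
shift [0.4142 0.0445 0.2119]
```

Call:
{"method": "play_rows", "body": {"plan": [[0, [0.1, 0.01, 0], 0], [0, [0.2, 0.02, 0], 0], [0, [0.3, 0.03, 0], 0], [0, [0.4, 0.044, 0], 0], [0, [0.414, 0.0445, 0.05], 0], [0, [0.414, 0.0445, 0.15], 0], [0, [0.414, 0.0445, 0.212], 0], [0, [0.414, 0.0445, 0.212], 0], [0, [0.414, 0.0445, 0.212], 0], [0, [0.414, 0.0445, 0.212], 0]]}}

```text
time_s: 13.3
eef_pos: [0.6287, 0.1066, 0.1333]
eef_rot: [0.0, 0.999, 0.037, 0.001]
wrist_force: [-0.1, -0.1, 0.1]
opening: 0.003
grasp_force: 0.0
```

```bash
python3 - <<'E'
from go import *
go([.627,.1067,.1175])
E
```

```text
t 13.3 tcp [0.6287 0.1066 0.1333] rd [126.6 -20.3] toolx yaw 4.25 F [-0.1 -0.1  0.1] open 0.003 q6 1.48 g 0.0
shift [-0.0044 -0.0006  0.0394]
```

Call:
{"method": "play_rows", "body": {"plan": [[0, [-0.001, 0, 0.02], 0], [0, [-0.001, 0, 0.03], 0], [0, [-0.001, 0, 0.037], 0], [0, [-0.001, 0, 0.043], 0], [0, [-0.001, 0, 0.043], 0], [0, [-0.001, 0, 0.043], 0]]}}

```text
time_s: 13.9
eef_pos: [0.6272, 0.1063, 0.1152]
eef_rot: [0.0, 0.999, 0.037, -0.0]
wrist_force: [-1.7, 0.3, 1.5]
opening: -0.001
grasp_force: 1.2
```

Call:
{"method": "play_rows", "body": {"plan": [[0, [0, 0, 0.004], 0], [0, [0, 0, 0.008], 0], [0, [0, 0, 0.01], 0], [0, [0, 0, 0.01], 0], [0, [0, 0, 0.01], 0]]}}

```text
time_s: 14.4
eef_pos: [0.6273, 0.1063, 0.1112]
eef_rot: [0.0, 0.999, 0.037, 0.0]
wrist_force: [-1.9, -0.6, 5.5]
opening: 0.001
grasp_force: 2.4
```

Call:
{"method": "play_rows", "body": {"plan": [[0, [0, 0, 0.003], 0], [0, [0, 0, 0.006], 0], [0, [0, 0, 0.006], 0], [0, [0, 0, 0.006], 0]]}}

```text
time_s: 14.8
eef_pos: [0.6274, 0.1063, 0.1109]
eef_rot: [0.0, 0.999, 0.037, 0.0]
wrist_force: [-9.0, 0.5, 17.4]
opening: -0.001
grasp_force: 8.8
```

The hard stop is reached after about 6 mm of travel. I'll let go and back away.

Call:
{"method": "play_rows", "body": {"plan": [[0, [0, 0, -0.05], 0], [0, [0, 0, -0.15], 0], [0, [-0.05, 0.05, -0.25], 0], [0, [-0.15, 0.15, -0.3], 0], [0, [-0.25, 0.2, -0.3], 0], [0, [-0.25, 0.2, -0.3], 0], [0, [-0.25, 0.2, -0.3], 0], [0, [-0.25, 0.2, -0.3], 0]]}}

```text
time_s: 15.6
eef_pos: [0.5342, 0.0193, 0.2285]
eef_rot: [-0.0, 0.999, 0.037, 0.001]
wrist_force: [0.0, -0.1, -0.2]
opening: 0.001
grasp_force: 0.0
```

```bash
python3 - <<'E'
from tin import *
o,M=st()
c=camera('wrist'); save(c,'w9.png'); P=cloud(c,o).reshape(-1,3); r=tor(P); n=np.linalg.norm(r,axis=1)
m=(abs(P[:,2]-.0445)<.004)&(n<.05); S=(P[:,2]>.060)&(P[:,2]<.068)&(n<.05); t=(P[:,2]>.116)&(abs(r[:,0]-.078)<.012)&(P[:,2]<.126)
b=(P[:,2]>.110)&(P[:,2]<.124)&(np.linalg.norm(r-[.125,-.02],axis=1)<.02)
print('lid',r[m].min(0),r[m].max(0),'stub',np.median(r[S],0),'tab',r[t,1].min(),r[t,1].max(),'btn z',np.median(P[b,2]),b.sum())
E
```

```text
t 15.6 tcp [0.5342 0.0193 0.2285] rd [  25.6 -100.1] toolx yaw 4.22 F [ 0.  -0.1 -0.2] open 0.001 q6 1.31 g 0.0
lid [-0.04961105 -0.04636523] [0.04989723 0.04426102] stub [0.00060652 0.03513722] tab 0.043239200841895094 0.07402169461184782 btn z 0.11630301260820666 1352
```

View pics/w9.png

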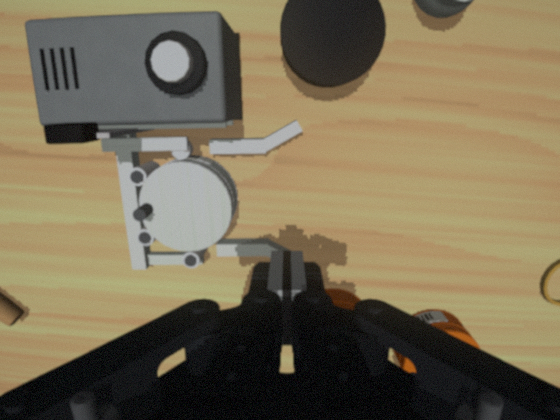

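The tin is home with its stub at (146,211) by the back rollers. The shutter is open and the button at (170,62) is back up.

```bash
python3 -c "
from bench import *
print(hand_in())"
```

```text
the job is handed in; nothing more can be done
None
```

The job is handed in: shutter open to its end stop, tin home within about 2 mm with its label square to the window within about 3°, button pressed to its hard stop and released, and nothing else on the bench touched as far as the pictures show; the hand-in gave no verdict.

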